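Cock the craft punch and load its bed

TASK

Get the craft punch ready for its next batch: tip its safety rocker over to free, swing the sprung arm back by its cross handle until it hooks on the hair-trigger catch, let go without setting it off, and tip the rocker back to safe. Only then lay every loose wooden blank flat on the bed, each centred on a die mark of its own, in any order; the arm must never come down on a blank. Do not disturb the pencil caddy, tumbler, sharpener or dish.

Things in the scene. Friction and masses are not known exactly. Their poses are not given: they have to be found in the camera images.
- punch: Craft punch, fixed on the counter, aluminium. Origin on the counter under its arm's hinge; own x runs from bed (-x) to catch and rocker (+x), y along the hinge, z up. All offsets (mm) are in this frame. Base plate 10 thick: bed part x -170 to -74, y -112 to 112; rear part x -74 to 210, y -75 to 75. Hinge cheeks x -15 to 15, y +-45 to +-55, up to z 74.
- hinge (a point): Middle of the arm's hinge axis, at x 0, y 0, z 62 of the punch. The axis is the punch's y. With the arm hooked, the raised head bar and heads stand at x -30 to 15, up to z 200. The tail's nose, which the catch hooks, is 118 mm from the hinge.
- puncharm (a joint): Angle q of the sprung arm (rad). 0 = rest, head bar down over the bed; grows as the tail is swung over to the punch's +x and down, lifting the head bar off the bed. Stop at 1.85. Its spring pulls back to 0 (about 3 to 7 N at the handle). Near 1.75 the nose clicks under the catch: draw it to about 1.82, then ease it back onto the hook; hooked it reads 1.72 to 1.78.
- handle (a point): Middle of the arm's cross handle: steel bar 10 mm thick, 100 long along the punch's y, 100 from the hinge; at x = 100 cos(1.75-q), z = 62 + 100 sin(1.75-q). The tail beam at its middle is 12 wide. Pinch it from above some 30 mm to either side of the middle, fingers before and behind the bar, to miss beam and catch; the bar turns in the grip as the arm swings.
- catch (a joint): Angle of the hair-trigger catch (rad): 0 = shut, 0.5 = pushed right away to the punch's +x. Lightly sprung shut; 14 mm wide at y 0, pivot at x 113, z 20, top at z 86. The nose pushes it aside about 0.25 and it springs back over the nose. About 1.5 N towards +x on it fires a hooked arm, unless the rocker is at safe.
- catch_hook (a point): Hook of the catch, at x 113, y 0, z 68 of the punch when shut.
- rocker (a joint): Angle of the safety rocker (rad), a seesaw that snaps to either stop: +0.35 = safe (a finger blocks the catch: the arm can be neither hooked nor fired), -0.35 = free. An over-centre spring holds it; about 2 to 3 N on a wing tips it. It starts at safe.
- rocker_mid (a point): Middle of the top of the rocker's black paddle, x 167, y 49, z 42 of the punch when level; it turns about the punch's y at z 36. Paddle 64 mm along x, 30 wide; posts on both its sides are 42 high. At safe its -x wing (nearer the catch) is high, at free its +x wing. 24 mm from the middle the high wing's top is at z 50; press it straight down past level to about z 36 and it snaps over.
- die1 (a point): Centre of a die mark, a dark 26 mm disc flush in the top of the bed (10 mm above the counter), x = -125, y = -66 mm of the punch frame; one of four in a row 44 mm apart.
- die2 (a point): Centre of a die mark, a dark 26 mm disc flush in the top of the bed (10 mm above the counter), x = -125, y = -22 mm of the punch frame; one of four in a row 44 mm apart.
- die3 (a point): Centre of a die mark, a dark 26 mm disc flush in the top of the bed (10 mm above the counter), x = -125, y = 22 mm of the punch frame; one of four in a row 44 mm apart.
- die4 (a point): Centre of a die mark, a dark 26 mm disc flush in the top of the bed (10 mm above the counter), x = -125, y = 66 mm of the punch frame; one of four in a row 44 mm apart.
- blank1_mid (a point): Centre of a plain wooden blank: disc 34 mm across, 16 mm high, about 12 g, lying flat on the counter (centre 8 mm above what it lies on). Three or four are there; None if absent.
- blank2_mid (a point): Centre of a plain wooden blank: disc 34 mm across, 16 mm high, about 12 g, lying flat on the counter (centre 8 mm above what it lies on). Three or four are there; None if absent.
- blank3_mid (a point): Centre of a plain wooden blank: disc 34 mm across, 16 mm high, about 12 g, lying flat on the counter (centre 8 mm above what it lies on). Three or four are there; None if absent.
- blank4_mid (a point): Centre of a plain wooden blank: disc 34 mm across, 16 mm high, about 12 g, lying flat on the counter (centre 8 mm above what it lies on). Three or four are there; None if absent.
Not all that is in view belongs to the job. Leave any black look-alike of the part that bears blank4_mid alone.

How it is judged:
On the way, in this order (a step that is already met when the one before it is completed fails the run):
1. the safety rocker is tipped to free (value of joint rocker below -0.25 rad), for 0.2 s.
2. the arm is hooked on the catch and let go (value of joint puncharm above 1.65 rad and contact force between the fingers and punch below 0.2 N and value of joint catch below 0.12 rad), for 0.5 s.
3. the rocker is tipped back to safe, the arm still hooked (value of joint rocker above 0.25 rad and value of joint puncharm above 1.65 rad), for 0.2 s.
4. only now is a first blank laid on a die mark ((((horizontal distance between blank1_mid and die1 below 0.011 m or horizontal distance between blank1_mid and die2 below 0.011 m or horizontal distance between blank1_mid and die3 below 0.011 m or horizontal distance between blank1_mid and die4 below 0.011 m) and height (world z) of blank1_mid between 0.014 and 0.022 m and angle between blank1_mid's own z axis and vertical below 0.15 rad and linear speed of blank1 below 0.02 m/s) or ((horizontal distance between blank2_mid and die1 below 0.011 m or horizontal distance between blank2_mid and die2 below 0.011 m or horizontal distance between blank2_mid and die3 below 0.011 m or horizontal distance between blank2_mid and die4 below 0.011 m) and height (world z) of blank2_mid between 0.014 and 0.022 m and angle between blank2_mid's own z axis and vertical below 0.15 rad and linear speed of blank2 below 0.02 m/s) or ((horizontal distance between blank3_mid and die1 below 0.011 m or horizontal distance between blank3_mid and die2 below 0.011 m or horizontal distance between blank3_mid and die3 below 0.011 m or horizontal distance between blank3_mid and die4 below 0.011 m) and height (world z) of blank3_mid between 0.014 and 0.022 m and angle between blank3_mid's own z axis and vertical below 0.15 rad and linear speed of blank3 below 0.02 m/s) or ((horizontal distance between blank4_mid and die1 below 0.011 m or horizontal distance between blank4_mid and die2 below 0.011 m or horizontal distance between blank4_mid and die3 below 0.011 m or horizontal distance between blank4_mid and die4 below 0.011 m) and height (world z) of blank4_mid between 0.014 and 0.022 m and angle between blank4_mid's own z axis and vertical below 0.15 rad and linear speed of blank4 below 0.02 m/s))), for 0.2 s.
At the end, for the whole second after the job is handed in: The arm is hooked (joint above 1.65 rad) and still, the catch shut, the rocker at safe (above 0.25 rad), and every blank that is present lies flat and still on the bed within 11 mm of the centre of a die mark (all of step 3 and velocity of joint puncharm above -0.1 rad/s and value of joint catch below 0.12 rad and (horizontal distance between blank1_mid and die1 below 0.011 m or horizontal distance between blank1_mid and die2 below 0.011 m or horizontal distance between blank1_mid and die3 below 0.011 m or horizontal distance between blank1_mid and die4 below 0.011 m) and height (world z) of blank1_mid between 0.014 and 0.022 m and angle between each of blank1_mid, blank2_mid, blank3_mid, blank4_mid's own z axis and vertical below 0.15 rad and linear speed of each of blank1, blank2, blank3, blank4 below 0.02 m/s and (horizontal distance between blank2_mid and die1 below 0.011 m or horizontal distance between blank2_mid and die2 below 0.011 m or horizontal distance between blank2_mid and die3 below 0.011 m or horizontal distance between blank2_mid and die4 below 0.011 m) and height (world z) of blank2_mid between 0.014 and 0.022 m and (horizontal distance between blank3_mid and die1 below 0.011 m or horizontal distance between blank3_mid and die2 below 0.011 m or horizontal distance between blank3_mid and die3 below 0.011 m or horizontal distance between blank3_mid and die4 below 0.011 m) and height (world z) of blank3_mid between 0.014 and 0.022 m and (horizontal distance between blank4_mid and die1 below 0.011 m or horizontal distance between blank4_mid and die2 below 0.011 m or horizontal distance between blank4_mid and die3 below 0.011 m or horizontal distance between blank4_mid and die4 below 0.011 m) and height (world z) of blank4_mid between 0.014 and 0.022 m); the robot touches nothing.
It fails at once if the caddy, tumbler, sharpener or dish is pushed more than 3 cm (distance of any of caddy, tumbler, sharpener, dish from where it was at the start of the episode above 0.03 m).
It fails at once if the punch arm strikes or presses a blank (contact force between puncharm and blank1 above 3 N or contact force between puncharm and blank2 above 3 N or contact force between puncharm and blank3 above 3 N or contact force between puncharm and blank4 above 3 N).
Of blank1, blank2, blank3, blank4 only 3 to 4 are there at a start; the rules pass over those that are not, and their reading is None.
At some moment in a run one of blank1, blank2, blank3, blank4 may be knocked a few centimetres aside while the robot is not near it.
Once in a run the grip may slacken for a moment while it holds something.
It also fails if it takes over 210 s, if anything falls off the work surface, if the arm or the gripper's body presses on something with over 40 N, if the wrist force passes 120 N, or if a joint passes its speed limit or range.

ROBOT

A 7-joint arm with a two-finger parallel gripper is mounted at the origin on the work surface. World frame = base frame: x ahead of the robot, y to its left, z up, the work surface at z = 0. Lengths are in m, angles in rad, forces in N, time in s.
With the tool pointing down it reaches from about 0.4 to 0.85 m from the base axis. Payload 10.4 kg.
Tool frame: the origin (TCP) lies at the very end of the fingers, on their centre line; the grasp point (between the pads) lies 19 mm behind it; z points along the fingers, y is the line along which they close (so a half turn about z gives the same grasp; the last joint's range is limited). The gripper opens to 85 mm and grips with 20 to 120 N. Pads are 22 mm wide; open, the fingers measure 114 mm over their backs; the gripper's body (76 mm by 85 mm) begins 54 mm behind the grasp point. The pads swing forward as they close: fully open they stand 13 mm farther back than shut.
Start: joints at [-1.312, 0.332, -0.065, 1.46, 0.022, 1.35, -0.088], TCP at [0.174, 0.6, 0.231] pointing down, gripper open.
Joint ranges: [-2.6, 2.6], [-0.5, 2.12], [-1.47, 1.34], [0.16, 2.42], [-1.27, 4.41], [0.06, 2.06], [-2.6, 2.6]. Speed limits (rad/s): [2.22, 2.22, 2.79, 2.79, 3.14, 3.14, 3.14].

INTERFACE

Orientations are given as a unit quaternion [x, y, z, w].
In Python, from station import env gives the robot as it stands.
- The arm moves only by the tool play_rows, never from a script. Its arguments are lists of equal length, an entry for each row: "gripper": the opening, from -1 (shut) to 1 (fully open); "slide": the shift along the tool's x, y, z in cm, a list of three; "spin": the turn about the tool's z in degrees. In form: {"gripper": [gripper, ...], "slide": [[dx, dy, dz], ...], "spin": [spin, ...]}. A call has exactly 8 rows; each row is the pose to reach, as a shift and turn from the pose commanded when the call began, along the tool's axes at that moment; what a row does not reach only later rows make up. A row lasts 1/12 s, in which the tool goes at most 41.7 mm and 7.16 degrees, less where a joint would pass 70% of its speed; a pose out of reach is approached as far as the arm can. A call with a gripper value outside its range is refused whole. The fingers move at their own pace and stop on an object; "newtons" is the grip in N (left out, the last holds). Time passes only in rows, so rows that repeat a pose let the fingers close, or fill a call up. It gives the time, the measured TCP pose, the force, the opening and the grip force at its end, in the units of the state.
- env.get_obs(): the state, without advancing time (a new reading comes with each control period).
- env.snapshot(name): name is "side" or "top"; returns a dict with "image" (400x640x3 uint8, red, green, blue), "z_map" (400x640 float32, m along the optical axis (not along the pixel's ray), 0 where there is no reading), "vfov" (degrees; the focal length in pixels is half the picture's height over the tangent of half this angle, whatever the lens; pixels are square), "cx", "cy" (the principal point, pixels), "extrinsics" (4x4, takes a point from camera to world coordinates). Camera axes: x right, y up, looking along -z (the intrinsics and any distortion apply to the point x, -y, -z); pixel columns grow to the right and rows downward; lengths in m; the calibration is good to about 2 mm. A picture is of the moment at which its call begins.
- env.hand_in(): hands the job in; it is judged then, once.
Trained networks look in the newest picture that a camera, given by its name, has taken for a name from the list of things; names that differ only in an ending like _2 or _b are one class to them, and where a whole thing is asked for, a point or a joint stands for the part that bears it (a point fixed in the world has none). Each returns a list of dicts, best first, with "score" (0 to 1); they miss things now and then, are a little off and sometimes report something else, mostly with a low value. They report only what shows in the picture. A call takes as long as a camera call. They do not tell look-alikes from the thing itself.
- env.regions_of(camera, name): "region" (400x640 bool, what is visible of it) and "extent" ([left, top, right, bottom] in pixels, round what is visible of it).
The state is a dict: "clock": time; "joint_pos": joint angles; "qvel": joint speeds; "effort": joint torques, N m; "position": TCP position; "ee_rot": TCP orientation; "contact_force": force on the tool from outside, world axes, zero at the start; "wrist_torque": the same for the moment, N m; "gripper_width": finger opening in m; "finger_force": force on a finger pad.
Only numpy, scipy, OpenCV 4.12 (cv2) and the standard library are available. Lean on these libraries where they do the work, as an engineer would, in place of code of your own. Each camera call takes 0.05 s, during which the arm holds its last target. There are 200 camera calls.

## Working session

There is one attempt and no reset: what is moved stays moved. The work goes in short steps, Python scripts to look and compute and a tool call to move; the robot and the scene stay as the last step left them, time stands still between calls to the robot, and variables do not carry over. Pictures are saved under pics/ and viewed, at most 14 in all, crops included, and the job is handed in when it is done.

Besides the shell and the picture viewer there is one more tool, called in YAML: its name, and indented under it one key for each argument. play_rows: Moves the arm, as the interface text tells. Its arguments: {"type":"object","properties":{"gripper":{"type":"array","items":{"type":"number"}},"slide":{"type":"array","items":{"type":"array","items":{"type":"number"}}},"spin":{"type":"array","items":{"type":"number"}},"newtons":{"type":"number"}},"required":["gripper","slide","spin"]}

```bash
mkdir -p pics; ls
cat > h.py <<'E'
import numpy as np, cv2
from station import env
def snap(n,save=None):
    s=env.snapshot(n)
    if save: cv2.imwrite(f'pics/{save}.png',s['image'][:,:,::-1])
    return s
def cloud(s):
    z=s['z_map'];h,w=z.shape;f=h/2/np.tan(np.radians(s['vfov'])/2)
    v,u=np.mgrid[:h,:w]
    P=np.stack([(u-s['cx'])/f*z,-(v-s['cy'])/f*z,-z],-1)
    E=s['extrinsics'];W=P@E[:3,:3].T+E[:3,3];W[z==0]=np.nan
    return W
E
python3 - <<'E'
from h import *
np.set_printoptions(precision=4,suppress=True)
o=env.get_obs();print(o)
for n in('top','side'):
    s=snap(n,n+'0');print(n,s['vfov'],s['cx'],s['cy'],s['extrinsics'],[k for k in s])
    W=cloud(s)
    for nm in('punch','puncharm','handle','catch','rocker','die1','blank1_mid','caddy','tumbler','sharpener','dish'):
        try:
            for r in env.regions_of(n,nm)[:6]:
                p=W[r['region']];print(nm,round(r['score'],2),r['extent'],np.nanmedian(p,0),np.nanmax(p[:,2]))
        except Exception as e: print(nm,e)
E
```

```text
pics
{'clock': 0.0, 'joint_pos': array([-1.3116,  0.3328, -0.0647,  1.461 ,  0.0217,  1.35  , -0.0885]), 'qvel': array([ 0.0001, -0.0001,  0.0005,  0.0008, -0.0007,  0.0007, -0.0009]), 'effort': array([  0.0004, -62.5459,   0.0493, -39.1599,   0.0162,   0.01  ,
         0.0001]), 'position': array([0.1737, 0.6   , 0.2305]), 'ee_rot': array([ 0.1404,  0.9901, -0.0007, -0.    ]), 'contact_force': array([ 0.6267, -0.7873, -0.2728]), 'wrist_torque': array([-0.0147, -0.0505,  0.0054]), 'finger_force': 0.0, 'gripper_width': 0.08514276136608341}
top 43.52960140420769 329.48087208787626 197.30035640155472 [[ 0.0066  0.9885 -0.1512  0.3737]
 [-1.      0.0056 -0.0073 -0.0871]
 [-0.0063  0.1513  0.9885  1.2138]
 [ 0.      0.      0.      1.    ]] ['image', 'z_map', 'vfov', 'cx', 'cy', 'extrinsics']
punch 0.79 [196.3, 142.1, 354.6, 232.8] [0.5735 0.0252 0.0118] 0.18377367443951065
puncharm 0.81 [275.2, 150.9, 338.9, 221.0] [ 0.5794 -0.0609  0.0506] 0.18377367443951065
puncharm 0.49 [195.1, 138.9, 357.1, 233.7] [0.5739 0.0259 0.0117] 0.18377367443951065
handle 0.77 [275.7, 150.5, 340.9, 219.6] [ 
[... 2113 characters left out ...]
 [ 0.4253 -0.2295  0.0163] 0.021328163050506332
blank1_mid 0.42 [347.4, 310.6, 364.6, 325.6] [ 0.548  -0.3343  0.0164] 0.019961449827986977
caddy it knows: blank1_mid, blank2_mid, blank3_mid, blank4_mid, catch, catch_hook, die, handle, hinge, punch, puncharm, rocker, rocker_mid
tumbler it knows: blank1_mid, blank2_mid, blank3_mid, blank4_mid, catch, catch_hook, die, handle, hinge, punch, puncharm, rocker, rocker_mid
sharpener it knows: blank1_mid, blank2_mid, blank3_mid, blank4_mid, catch, catch_hook, die, handle, hinge, punch, puncharm, rocker, rocker_mid
dish it knows: blank1_mid, blank2_mid, blank3_mid, blank4_mid, catch, catch_hook, die, handle, hinge, punch, puncharm, rocker, rocker_mid
```

Run:
```python
import cv2
a=cv2.imread('pics/top0.png');cv2.imwrite('pics/top0c.png',cv2.resize(a[100:350,150:470],None,fx=2.4,fy=2.4,interpolation=2))
a=cv2.imread('pics/side0.png');cv2.imwrite('pics/side0c.png',cv2.resize(a[100:380,200:500],None,fx=2.1,fy=2.1,interpolation=2))
```

```text
(no output)
```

View pics/top0c.png

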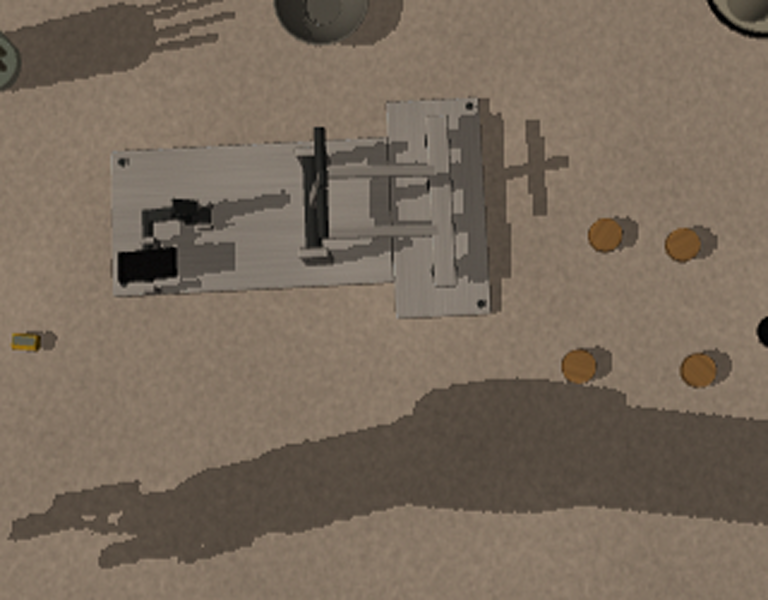

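View pics/side0c.png

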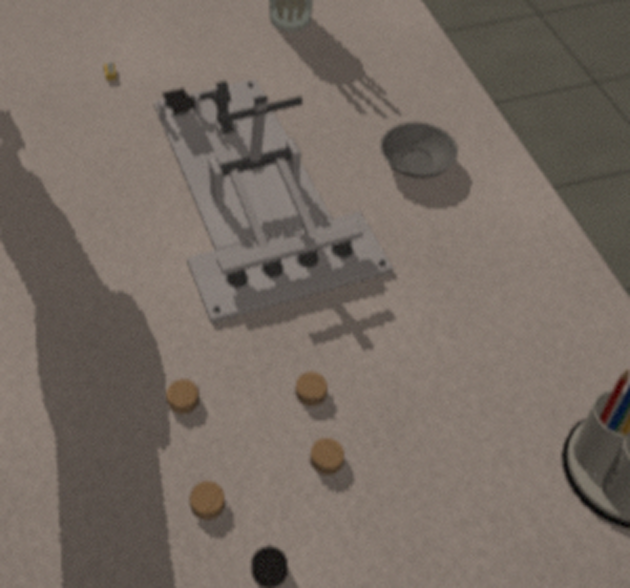

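The top crop shows the punch with its bed (die row) to the right, world −y. The rocker is black at (147,266), the catch at (185,210), and the handle is up near (318,190). There are four wooden blanks at (605,235), (683,244), (580,366) and (698,370), and a black look-alike at (765,332). The side crop agrees. Next I'll fit the punch pose and the blanks.

```bash
cat > fit.py <<'E'
from h import *
from scipy.optimize import minimize
np.set_printoptions(precision=4,suppress=True)
S=[snap('top'),snap('side')];C=[cloud(s) for s in S]
g=np.stack(np.meshgrid(np.arange(-195,236,2),np.arange(-137,138,2)),-1).reshape(-1,2)/1000
x,y=g.T
d1=np.maximum(np.abs(x+.122)-.048,np.abs(y)-.112);d2=np.maximum(np.abs(x-.068)-.142,np.abs(y)-.075)
sd=np.minimum(d1,d2);keep=sd<.02;g=g[keep];ins=sd[keep]<0
def look(s,W,P):
    E=s['extrinsics'];f=200/np.tan(np.radians(s['vfov'])/2)
    p=(P-E[:3,3])@E[:3,:3];u=s['cx']+f*p[:,0]/-p[:,2];v=s['cy']+f*p[:,1]/p[:,2]
    z=np.clip(np.nan_to_num(W[:,:,2]),0,.01).astype(np.float32)
    return cv2.remap(z,u.astype(np.float32),v.astype(np.float32),1)
def cost(q,sel=(0,1)):
    c,s=np.cos(q[2]),np.sin(q[2]);P=np.c_[g@np.array([[c,s],[-s,c]])+q[:2],np.full(len(g),.01)]
    return -sum((look(S[i],C[i],P)*np.where(ins,1,-1)).sum() for i in sel)
for sel in((0,),(1,),(0,1)):
    b=min((minimize(cost,[.57,y0,np.pi/2+a],args=(sel,),method='Nelder-Mead',options=dict(initial_simplex=np.array([[.57,y0,1.57+a],[.585,y0,1.57+a],[.57,y0+.015,1.57+a],[.57,y0,1.62+a]]))) for y0 in(-.01,.0,.015) for a in(-.05,.05)),key=lambda r:r.fun)
    print(sel,b.x,b.fun)
q=b.x;np.save('punch.npy',q)
for s,W in zip(S,C):
    im=cv2.cvtColor(s['image'],cv2.COLOR_RGB2HSV);m=(W[:,:,2]>.010)&(W[:,:,2]<.03)&(W[:,:,1]<-.17)
    n,l,st,_=cv2.connectedComponentsWithStats(m.astype(np.uint8))
    for i in range(1,n):
        if st[i,4]>40:
            p=W[l==i];print(st[i,4],(np.nanmin(p,0)+np.nanmax(p,0))/2,np.median(p,0),np.median(s['image'][l==i],0))
E
cat >> h.py <<'E'
def P2W(p):
    q=np.load('punch.npy');c,s=np.cos(q[2]),np.sin(q[2]);p=np.array(p,float)/1000
    return np.array([c*p[0]-s*p[1]+q[0],s*p[0]+c*p[1]+q[1],p[2]])
E
python3 fit.py
python3 - <<'E'
from h import *
for n,p in dict(hinge=[0,0,62],handle0=[-18,0,160],rocker=[167,49,42],highwing=[143,49,50],catch=[113,0,68]).items(): print(n,P2W(p).round(4))
E
```

```text
Still running in the background as job /tmp/bash_jobs.1000/5cb7a78c1b09 (pid 493). You'll get a notice when it ends.
```

```bash
cat /tmp/bash_jobs.1000/5cb7a78c1b09/std*; nproc; ps aux|grep fit.py|head -3
```

```text
4
agent      526  0.0  0.0   4308  2640 ?        S    05:48   0:00 grep fit.py
```

```bash
kill -- -$(cat /tmp/bash_jobs.1000/5cb7a78c1b09/pid); sed -i 's/return cv2.remap(.*/return z[np.clip(np.round(v).astype(int),0,399),np.clip(np.round(u).astype(int),0,639)]/; s/^for sel in.*/&\n    print("go",flush=True)/' fit.py; sed -i 's/^g=np.stack/print("snap",flush=True)\n&/; s/arange(-195,236,2)/arange(-195,236,3)/; s/arange(-137,138,2)/arange(-137,138,3)/' fit.py
timeout 60 python3 -X faulthandler fit.py
python3 - <<'E'
from h import *
for n,p in dict(hinge=[0,0,62],handle0=[-18,0,160],rocker=[167,49,42],highwing=[143,49,50],catch=[113,0,68]).items(): print(n,P2W(p).round(4))
E
```

```text
snap
go
(0,) [0.5789 0.037  1.6296] -62.64674327830278
go
(1,) [0.5791 0.0383 1.6279] -62.53897248535213
go
(0, 1) [0.579  0.0372 1.6284] -124.96066929713743
440 [ 0.817  -0.4204  0.0199] [ 0.791  -0.3928  0.0149] [114.5 106.   88. ]
155 [ 0.5577 -0.2526  0.0163] [ 0.5575 -0.2534  0.0162] [113.  79.  43.]
157 [ 0.5484 -0.3315  0.0172] [ 0.5475 -0.3307  0.0161] [113.  79.  43.]
164 [ 0.4619 -0.422   0.0158] [ 0.4606 -0.4218  0.0163] [6.  5.5 5. ]
156 [ 0.425  -0.2242  0.0175] [ 0.426  -0.2252  0.0166] [113.5  80.   43. ]
161 [ 0.4223 -0.3443  0.0157] [ 0.4222 -0.3438  0.0161] [114.  80.  43.]
4742 [ 0.1631 -0.6558  0.0151] [ 0.1495 -0.6707  0.0126] [130. 117.  93.]
176 [ 0.5577 -0.2543  0.0154] [ 0.5576 -0.254   0.0166] [115.  89.  63.]
185 [ 0.426  -0.2256  0.0157] [ 0.4258 -0.2274  0.0168] [115.  89.  62.]
757 [ 0.8232 -0.4248  0.0199] [ 0.7921 -0.4551  0.0152] [81. 76. 69.]
208 [ 0.5485 -0.3315  0.0154] [ 0.5483 -0.3329  0.0163] [115.   89.   62.5]
222 [ 0.4224 -0.3438  0.0154] [ 0.4221 -0.3449  0.0166] [114.  88.  62.]
255 [ 0.4618 -0.4224  0.0153] [ 0.4614 -0.4235  0.0164] [28. 25. 23.]
hinge [0.579  0.0372 0.062 ]
handle0 [0.5801 0.0193 0.16  ]
rocker [0.5205 0.2011 0.042 ]
highwing [0.5219 0.1772 0.05  ]
catch [0.5725 0.15   0.068 ]
```

```bash
cat >> h.py <<'E'
from scipy.spatial.transform import Rotation as R
def go(t,yaw=None):
    "slide cm, spin deg from the current pose to world TCP t with tool-y yaw (rad, mod pi)"
    o=env.get_obs();M=R.from_quat(o['ee_rot']).as_matrix()
    sp=0
    if yaw is not None:
        d=np.degrees(np.arctan2(M[1,1],M[0,1])-yaw);sp=(d+90)%180-90
    print('slide',(M.T@(np.array(t)-o['position'])*100).round(2),'spin',round(sp,1))
def where():
    q=np.load('punch.npy');o=env.get_obs();c,s=np.cos(q[2]),np.sin(q[2]);d=o['position']-[q[0],q[1],0]
    print('t',round(o['clock'],2),'punch-frame mm',(np.array([c*d[0]+s*d[1],-s*d[0]+c*d[1],d[2]])*1000).round(1),'F',o['contact_force'].round(1),'w',round(o['gripper_width'],4),'grip',o['finger_force'],'q7',o['joint_pos'].round(2))
E
python3 - <<'E'
from h import *
go(P2W([141,49,110]),np.load('punch.npy')[2])
E
```

```text
slide [-45.27 -31.16  12.13] spin -19.4
```

play_rows:
  gripper: [-1,-1,-1,-1,-1,-1,-1,-1]
  slide:
    - [-45.3,-31.2,6]
    - [-45.3,-31.2,6]
    - [-45.3,-31.2,6]
    - [-45.3,-31.2,6]
    - [-45.3,-31.2,6]
    - [-45.3,-31.2,6]
    - [-45.3,-31.2,6]
    - [-45.3,-31.2,6]
  spin: [-19.4,-19.4,-19.4,-19.4,-19.4,-19.4,-19.4,-19.4]

```text
clock: 1.67
position: [0.3844, 0.3425, 0.1954]
ee_rot: [-0.028, 1.0, 0.0, 0.0]
contact_force: [1.8, 0.4, 0.2]
gripper_width: 0.0001
finger_force: 0.0
```

Run:
```python
from h import *
where();go(P2W([141,49,110]),np.load('punch.npy')[2])
```

```text
t 1.67 punch-frame mm [316.  176.7 195.4] F [1.8 0.4 0.2] w 0.0001 grip 0.0 q7 [-0.9   0.11  0.09  1.8  -0.01  1.22  0.82]
slide [-12.78 -17.49   8.53] spin -0.0
```

play_rows:
  gripper: [-1,-1,-1,-1,-1,-1,-1,-1]
  slide:
    - [-12.8,-17.5,8.5]
    - [-12.8,-17.5,8.5]
    - [-12.8,-17.5,8.5]
    - [-12.8,-17.5,8.5]
    - [-12.8,-17.5,8.5]
    - [-12.8,-17.5,8.5]
    - [-12.8,-17.5,8.5]
    - [-12.8,-17.5,8.5]
  spin: [0,0,0,0,0,0,0,0]

```text
clock: 2.33
position: [0.5216, 0.1752, 0.1096]
ee_rot: [-0.027, 1.0, -0.0, -0.0]
contact_force: [-0.1, 1.0, 0.8]
gripper_width: 0.0001
finger_force: 0.0
```

Run:
```python
from h import *
where()
s=snap('side','side1');a=cv2.imread('pics/side1.png')[90:240,240:400];cv2.imwrite('pics/side1c.png',cv2.resize(a,None,fx=4,fy=4,interpolation=2))
```

```text
t 2.33 punch-frame mm [141.1  49.4 109.6] F [-0.1  1.   0.8] w 0.0001 grip 0.0 q7 [-0.63  0.27  0.25  1.82 -0.08  1.06  1.28]
```

View pics/side1c.png

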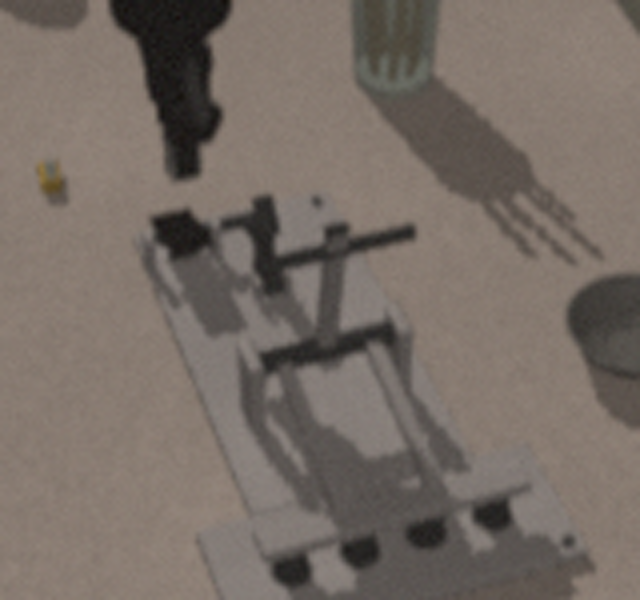

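The closed fingertips are at (182,175), above the rocker paddle at (180,232). The handle bar runs from (285,258) to (415,232). I'll press down now.

play_rows:
  gripper: [-1,-1,-1,-1,-1,-1,-1,-1]
  slide:
    - [0,0,4.0]
    - [0,0,5.5]
    - [0,0,6.0]
    - [0,0,6.5]
    - [0,0,7.0]
    - [0,0,7.4]
    - [0,0,7.4]
    - [0,0,7.4]
  spin: [0,0,0,0,0,0,0,0]

```text
clock: 3.05
position: [0.5214, 0.1773, 0.0366]
ee_rot: [-0.029, 1.0, 0.0, 0.0]
contact_force: [0.5, -0.4, -0.5]
gripper_width: -0.0001
finger_force: 0.0
```

play_rows:
  gripper: [-1,-1,-1,-1,-1,-1,-1,-1]
  slide:
    - [0,0,0]
    - [0,0,0]
    - [0,0,-3]
    - [0,0,-6]
    - [0,0,-10]
    - [0,0,-14]
    - [0,0,-16]
    - [0,0,-16]
  spin: [0,0,0,0,0,0,0,0]

```text
clock: 3.72
position: [0.5236, 0.1778, 0.202]
ee_rot: [-0.028, 1.0, 0.002, 0.004]
contact_force: [0.4, -0.5, 0.2]
gripper_width: 0.0002
finger_force: 0.0
```

```bash
cat >> h.py <<'E'
def rocker():
    for n in('top','side'):
        W=cloud(snap(n));q=np.load('punch.npy');c,s=np.cos(q[2]),np.sin(q[2]);d=W-[q[0],q[1],0]
        x=(c*d[...,0]+s*d[...,1])*1e3;y=(-s*d[...,0]+c*d[...,1])*1e3;z=W[...,2]*1e3
        m=(abs(x-167)<30)&(abs(y-49)<12)&(z>25)&(z<65)
        if m.sum()>8: print(n,'rocker slope z/x, n',np.polyfit(x[m]-167,z[m],1).round(3),m.sum())
        # handle
        m=(abs(y)<60)&(abs(y)>14)&(x>40)&(x<125)&(z>30)&(z<120)
        if m.sum()>5: print('handle-ish',np.median(x[m]).round(1),np.median(z[m]).round(1),m.sum())
E
python3 - <<'E'
from h import *
where();rocker();go(P2W([-18,-30,200]))
E
```

```text
t 3.72 punch-frame mm [143.5  47.3 202. ] F [ 0.4 -0.5  0.2] w 0.0002 grip 0.0 q7 [-0.64  0.18  0.26  1.72 -0.05  1.24  1.26]
top rocker slope z/x, n [ 0.375 43.488] 275
side rocker slope z/x, n [ 0.386 43.225] 167
slide [ -7.95 -16.09  -0.31] spin 0
```

Slope is +0.38, so the rocker is at free. Next is the handle.

play_rows:
  gripper: [0.3,0.3,0.3,0.3,0.3,0.3,0.3,0.3]
  slide:
    - [-8.0,-16.1,-0.5]
    - [-8.0,-16.1,-0.5]
    - [-8.0,-16.1,-0.5]
    - [-8.0,-16.1,-0.5]
    - [-8.0,-16.1,-0.5]
    - [-8.0,-16.1,-0.5]
    - [-8.0,-16.1,-0.5]
    - [-8.0,-16.1,-0.5]
  spin: [0,0,0,0,0,0,0,0]

```text
clock: 4.48
position: [0.6094, 0.022, 0.1999]
ee_rot: [-0.029, 1.0, 0.0, -0.001]
contact_force: [-0.4, 1.5, 0.2]
gripper_width: 0.0554
finger_force: 0.0
```

Run:
```python
from h import *
where();go(P2W([-18,-30,141]),np.load('punch.npy')[2])
q=np.load('punch.npy');c,s=np.cos(q[2]),np.sin(q[2])
for n in('side','top'):
    W=cloud(snap(n));d=W-[q[0],q[1],0];x=(c*d[...,0]+s*d[...,1])*1e3;y=(-s*d[...,0]+c*d[...,1])*1e3;z=W[...,2]*1e3
    m=(abs(y)<55)&(abs(x+18)<25)&(z>145)&(z<172)
    print(n,m.sum(),np.median(x[m]),np.percentile(y[m],[1,99]),np.percentile(z[m],[5,50,95]))
```

```text
t 4.48 punch-frame mm [-17.  -29.4 199.9] F [-0.4  1.5  0.2] w 0.0554 grip 0.0 q7 [-0.41  0.33  0.37  1.56 -0.12  1.28  1.61]
slide [-0.07 -0.1   5.89] spin 0.0
side 190 -19.946770889864318 [-49.69363375  48.86007089] [150.66166468 164.34020032 168.17028025]
  return _methods._mean(a, axis=axis, dtype=dtype,
  ret = ret.dtype.type(ret / rcount)
Traceback (most recent call last):
IndexError: index -1 is out of bounds for axis 0 with size 0
```

Consistent with the expected handle position. Descend and grip.

play_rows:
  gripper: [0.3,0.3,0.3,0.3,-1,-1,-1,-1]
  slide:
    - [0,-0.1,3]
    - [0,-0.1,5.9]
    - [0,-0.1,5.9]
    - [0,-0.1,5.9]
    - [0,-0.1,5.9]
    - [0,-0.1,5.9]
    - [0,-0.1,5.9]
    - [0,-0.1,5.9]
  spin: [0,0,0,0,0,0,0,0]
  newtons: 40

```text
clock: 5.25
position: [0.6109, 0.0208, 0.1436]
ee_rot: [-0.029, 1.0, 0.001, 0.001]
contact_force: [-2.1, 7.6, 9.6]
gripper_width: 0.0087
finger_force: 39.0
```

play_rows:
  gripper: [-1,-1,-1,-1,-1,-1,-1,-1]
  slide:
    - [0,0,0]
    - [0,0,0]
    - [0,0,0]
    - [0,0,0]
    - [0,0,0]
    - [0,0,0]
    - [0,0,0]
    - [0,0,0]
  spin: [0,0,0,0,0,0,0,0]

```text
clock: 5.92
position: [0.6109, 0.0211, 0.1437]
ee_rot: [-0.029, 1.0, 0.001, 0.001]
contact_force: [-1.1, 3.7, 5.8]
gripper_width: 0.0089
finger_force: 39.0
```

Run:
```python
from h import *
where()
b0=np.array([100*np.cos(1.75),100*np.sin(1.75)])
for q in np.arange(.1,1.9,.1).tolist()+[1.82,1.77]: print(round(q,2),((np.array([100*np.cos(1.75-q),100*np.sin(1.75-q)])-b0)*[.1,-.1]).round(2))
```

```text
t 5.92 punch-frame mm [-18.  -30.9 143.7] F [-1.1  3.7  5.8] w 0.0089 grip 39.04823541641235 q7 [-0.4   0.37  0.37  1.63 -0.14  1.17  1.63]
0.1 [ 0.99 -0.13]
0.2 [ 1.99 -0.16]
0.3 [ 2.99 -0.09]
0.4 [3.97 0.08]
0.5 [4.94 0.35]
0.6 [5.87 0.71]
0.7 [6.76 1.17]
0.8 [7.6  1.71]
0.9 [8.38 2.33]
1.0 [9.1  3.02]
1.1 [9.74 3.79]
1.2 [10.31  4.61]
1.3 [10.79  5.49]
1.4 [11.18  6.41]
1.5 [11.47  7.37]
1.6 [11.67  8.35]
1.7 [11.77  9.34]
1.8 [11.77 10.34]
1.82 [11.76 10.54]
1.77 [11.78 10.04]
```

play_rows:
  gripper: [-1,-1,-1,-1,-1,-1,-1,-1]
  slide:
    - [0,1.0,-0.15]
    - [0,2.0,-0.2]
    - [0,3.0,-0.1]
    - [0,4.0,0.1]
    - [0,4.95,0.35]
    - [0,5.9,0.7]
    - [0,6.75,1.15]
    - [0,7.6,1.7]
  spin: [0,0,0,0,0,0,0,0]

```text
clock: 6.58
position: [0.6067, 0.0945, 0.1269]
ee_rot: [-0.028, 1.0, -0.001, 0.001]
contact_force: [0.1, -5.1, 7.6]
gripper_width: 0.0081
finger_force: 42.0
```

Run:
```python
from h import *
where()
```

```text
t 6.58 punch-frame mm [ 55.6 -30.9 126.9] F [ 0.1 -5.1  7.6] w 0.0081 grip 42.03792750835419 q7 [-0.5   0.39  0.33  1.64 -0.14  1.14  1.5 ]
```

play_rows:
  gripper: [-1,-1,-1,-1,-1,-1,-1,-1]
  slide:
    - [0,0.8,0.6]
    - [0,1.5,1.3]
    - [0,2.15,2.1]
    - [0,2.7,2.9]
    - [0,3.2,3.8]
    - [0,3.6,4.7]
    - [0,3.85,5.65]
    - [0,4.05,6.65]
  spin: [0,0,0,0,0,0,0,0]

```text
clock: 7.25
position: [0.6043, 0.137, 0.06]
ee_rot: [-0.029, 1.0, 0.001, 0.001]
contact_force: [-3.0, 0.8, 8.9]
gripper_width: 0.0087
finger_force: 45.5
```

Run:
```python
from h import *
where()
```

```text
t 7.25 punch-frame mm [ 98.2 -30.9  60. ] F [-3.   0.8  8.9] w 0.0087 grip 45.521655678749084 q7 [-0.53  0.47  0.3   1.67 -0.16  1.02  1.45]
```

play_rows:
  gripper: [-1,-1,-1,-1,-1,-1,-1,-1]
  slide:
    - [0,0.05,0.5]
    - [0,0.1,1.0]
    - [0,0.1,1.4]
    - [0,0.1,1.8]
    - [0,0.1,2.1]
    - [0,0.1,2.2]
    - [0,0.1,2.2]
    - [0,0.1,2.2]
  spin: [0,0,0,0,0,0,0,0]

```text
clock: 7.92
position: [0.6042, 0.139, 0.0383]
ee_rot: [-0.029, 1.0, 0.001, 0.001]
contact_force: [-3.5, 3.3, 8.0]
gripper_width: 0.0088
finger_force: 46.3
```

Run:
```python
from h import *
where();rocker()
s=snap('side','side2');a=cv2.imread('pics/side2.png')[90:240,240:400];cv2.imwrite('pics/side2c.png',cv2.resize(a,None,fx=4,fy=4,interpolation=2))
```

```text
t 7.92 punch-frame mm [100.2 -31.   38.3] F [-3.5  3.3  8. ] w 0.0088 grip 46.27463757991791 q7 [-0.53  0.5   0.29  1.69 -0.17  0.98  1.45]
handle-ish 93.2 68.8 159
side rocker slope z/x, n [ 0.404 43.661] 136
handle-ish 89.4 66.7 186
```

View pics/side2c.png

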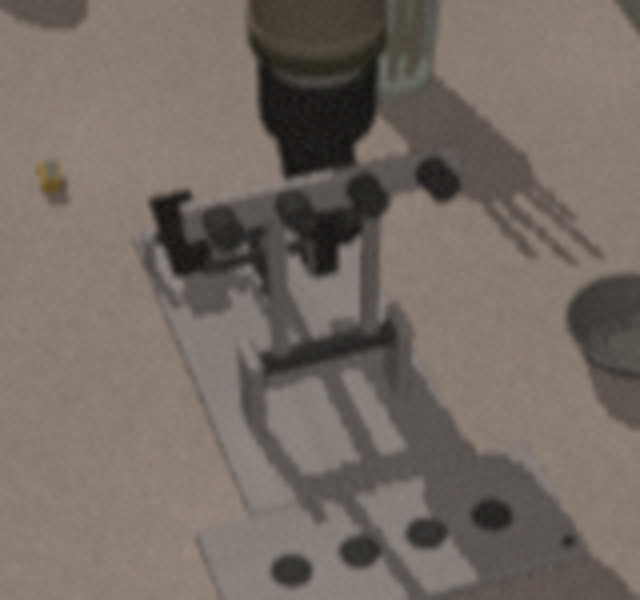

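The raised head bar stands at (330,190), all four die marks are clear, and the gripper is on the handle at (320,250). I'll ease the arm back onto the hook.

play_rows:
  gripper: [-1,-1,-1,-1,-1,-1,-1,-1]
  slide:
    - [0,0,-0.1]
    - [0,0,-0.2]
    - [0,0,-0.3]
    - [0,0,-0.4]
    - [0,0,-0.5]
    - [0,0,-0.6]
    - [0,0,-0.7]
    - [0,0,-0.7]
  spin: [0,0,0,0,0,0,0,0]

```text
clock: 8.73
position: [0.6033, 0.1389, 0.0408]
ee_rot: [-0.029, 1.0, 0.0, 0.0]
contact_force: [15.9, 8.9, -33.2]
gripper_width: 0.0085
finger_force: 42.0
```

play_rows:
  gripper: [-1,-1,-1,-1,-1,-1,-1,-1]
  slide:
    - [0,0,-0.1]
    - [0,0,-0.1]
    - [0,0,-0.2]
    - [0,0,-0.3]
    - [0,0,-0.3]
    - [0,0,-0.3]
    - [0,0,-0.3]
    - [0,0,-0.3]
  spin: [0,0,0,0,0,0,0,0]

```text
clock: 9.4
position: [0.602, 0.1388, 0.0425]
ee_rot: [-0.029, 1.0, -0.0, -0.001]
contact_force: [14.5, 9.0, -38.9]
gripper_width: 0.0084
finger_force: 40.0
```

Run:
```python
from h import *
where()
```

```text
t 9.4 punch-frame mm [100.1 -28.8  42.5] F [ 14.5   9.  -38.9] w 0.0084 grip 39.99589920043945 q7 [-0.53  0.49  0.3   1.69 -0.17  0.99  1.45]
```

Hooked: the catch is resisting the upward pull. I'll relax it to zero force.

play_rows:
  gripper: [-1,-1,-1,-1,-1,-1,-1,-1]
  slide:
    - [0,0,0.1]
    - [0,0,0.2]
    - [0,0,0.3]
    - [0,0,0.4]
    - [0,0,0.4]
    - [0,0,0.4]
    - [0,0,0.4]
    - [0,0,0.4]
  spin: [0,0,0,0,0,0,0,0]

```text
clock: 10.07
position: [0.6022, 0.1388, 0.0418]
ee_rot: [-0.029, 1.0, 0.001, -0.001]
contact_force: [-0.9, 6.3, -7.0]
gripper_width: 0.0087
finger_force: 29.4
```

play_rows:
  gripper: [-1,-1,-0.5,0,0.3,0.3,0.3,0.3]
  slide:
    - [0,0.05,0.1]
    - [0,0.1,0.1]
    - [0,0.1,0.1]
    - [0,0.1,0.1]
    - [0,0.1,0.1]
    - [0,0.1,0.1]
    - [0,0.1,0.1]
    - [0,0.1,0.1]
  spin: [0,0,0,0,0,0,0,0]
  newtons: 20

```text
clock: 10.73
position: [0.6036, 0.1378, 0.0417]
ee_rot: [-0.028, 1.0, 0.0, 0.0]
contact_force: [-0.1, -1.3, 0.3]
gripper_width: 0.0556
finger_force: 0.0
```

Run:
```python
from h import *
where();rocker()
```

```text
t 10.73 punch-frame mm [ 99.  -30.3  41.7] F [-0.1 -1.3  0.3] w 0.0556 grip 0.0 q7 [-0.53  0.5   0.3   1.69 -0.17  0.98  1.45]
handle-ish 69.2 71.6 159
side rocker slope z/x, n [ 0.402 43.357] 139
handle-ish 66.6 69.7 214
```

play_rows:
  gripper: [0.3,0.3,0.3,0.3,0.3,0.3,0.3,0.3]
  slide:
    - [0,0,-1]
    - [0,0,-2.5]
    - [0,0,-4]
    - [0,0,-6]
    - [0,0,-8]
    - [0,0,-10]
    - [0,0,-11]
    - [0,0,-11]
  spin: [0,0,0,0,0,0,0,0]

```text
clock: 11.5
position: [0.6049, 0.1382, 0.1547]
ee_rot: [-0.028, 1.0, 0.001, 0.002]
contact_force: [0.2, -0.7, 0.7]
gripper_width: 0.0557
finger_force: 0.0
```

Run:
```python
from h import *
where();rocker();go(P2W([193,49,100]),np.load('punch.npy')[2])
```

```text
t 11.5 punch-frame mm [ 99.3 -31.6 154.7] F [ 0.2 -0.7  0.7] w 0.0557 grip 0.0 q7 [-0.55  0.38  0.32  1.59 -0.13  1.19  1.42]
top rocker slope z/x, n [ 0.078 34.713] 19
handle-ish 99.8 66.9 124
side rocker slope z/x, n [ 0.387 43.324] 133
handle-ish 98.7 66.7 98
slide [7.91 9.38 5.14] spin -0.0
```

The handle is at x 99.8 with its top at z 67, so the arm is hooked. Now the rocker goes back to safe.

play_rows:
  gripper: [-1,-1,-1,-1,-1,-1,-1,-1]
  slide:
    - [0,0,-1]
    - [3,4,-1]
    - [7.8,9.4,-1]
    - [7.8,9.4,0]
    - [7.8,9.4,3]
    - [7.8,9.4,5]
    - [7.8,9.4,5]
    - [7.8,9.4,5]
  spin: [0,0,0,0,0,0,0,0]

```text
clock: 12.27
position: [0.5196, 0.2267, 0.101]
ee_rot: [-0.028, 1.0, -0.001, -0.001]
contact_force: [-0.3, -0.3, 1.2]
gripper_width: 0.0002
finger_force: 0.0
```

Run:
```python
from h import *
where();go(P2W([193,49,35]))
```

```text
t 12.27 punch-frame mm [192.6  48.4 101. ] F [-0.3 -0.3  1.2] w 0.0002 grip 0.0 q7 [-0.71  0.32  0.26  1.78 -0.09  1.06  1.21]
slide [0.04 0.05 6.6 ] spin 0
```

play_rows:
  gripper: [-1,-1,-1,-1,-1,-1,-1,-1]
  slide:
    - [0,0,3.5]
    - [0,0,4.8]
    - [0,0,5.3]
    - [0,0,5.8]
    - [0,0,6.2]
    - [0,0,6.6]
    - [0,0,6.6]
    - [0,0,6.6]
  spin: [0,0,0,0,0,0,0,0]

```text
clock: 12.93
position: [0.5205, 0.2268, 0.0359]
ee_rot: [-0.028, 1.0, -0.0, 0.0]
contact_force: [0.1, -0.5, 0.1]
gripper_width: -0.0003
finger_force: 0.0
```

play_rows:
  gripper: [-1,-1,-1,-1,-1,-1,-1,-1]
  slide:
    - [0,0,0]
    - [0,0,0]
    - [0,0,-3]
    - [0,0,-6]
    - [0,0,-10]
    - [0,0,-14]
    - [0,0,-18]
    - [0,0,-20]
  spin: [0,0,0,0,0,0,0,0]

```text
clock: 13.6
position: [0.5216, 0.2275, 0.2413]
ee_rot: [-0.028, 1.0, 0.002, 0.003]
contact_force: [0.4, 0.3, 0.2]
gripper_width: -0.0
finger_force: 0.0
```

```bash
cat >> h.py <<'E'
def blanks(show=True):
    out=[]
    for n in('top','side'):
        s=snap(n);W=cloud(s);im=s['image'].astype(int);z=W[...,2]
        m=(z>.010)&(z<.045)&(im[...,0]-im[...,2]>35)&(W[...,0]<.7)&(W[...,1]<.0)
        k,l,st,_=cv2.connectedComponentsWithStats(m.astype(np.uint8))
        for i in range(1,k):
            if st[i,4]>40:
                p=W[l==i];p=p[p[:,2]>np.percentile(p[:,2],95)-.004]
                print(n,st[i,4],'ctr',((np.nanpercentile(p,1,0)+np.nanpercentile(p,99,0))/2).round(4))
E
python3 - <<'E'
from h import *
where();rocker();blanks()
for i,y in enumerate((-66,-22,22,66)): print('die',i+1,P2W([-125,y,10]).round(4))
E
```

```text
t 13.6 punch-frame mm [193.3  46.3 241.3] F [0.4 0.3 0.2] w -0.0 grip 0.0 q7 [-0.73  0.2   0.28  1.62 -0.06  1.33  1.18]
top rocker slope z/x, n [-0.322 43.26 ] 236
handle-ish 99.5 67.5 125
side rocker slope z/x, n [-0.277 42.366] 70
handle-ish 98.5 66.5 98
top 153 ctr [ 0.558  -0.2532  0.0191]
top 155 ctr [ 0.5483 -0.3299  0.0205]
top 155 ctr [ 0.425  -0.2242  0.0197]
top 163 ctr [ 0.4222 -0.3427  0.0192]
top 2621 ctr [ 0.148  -0.6721  0.0149]
top 376 ctr [ 0.1022 -0.0549  0.0152]
side 154 ctr [ 0.5578 -0.2538  0.0175]
side 158 ctr [ 0.4248 -0.2266  0.0178]
side 184 ctr [ 0.5482 -0.3319  0.0178]
side 205 ctr [ 0.4225 -0.3449  0.018 ]
die 1 [ 0.6521 -0.0838  0.01  ]
die 2 [ 0.6082 -0.0863  0.01  ]
die 3 [ 0.5642 -0.0888  0.01  ]
die 4 [ 0.5203 -0.0914  0.01  ]
```

The rocker is at safe (slope about −0.32), the arm is still hooked, and the blanks haven't moved. Going to blank A.

Run:
```python
from h import *
go([.558,-.2535,.26],np.load('punch.npy')[2])
```

```text
slide [ -1.05 -48.2   -2.44] spin -0.1
```

play_rows:
  gripper: [-1,-1,-1,-1,-1,-1,-1,-1]
  slide:
    - [0,0,-3]
    - [-1,-48,-3]
    - [-1,-48,-3]
    - [-1,-48,-3]
    - [-1,-48,-3]
    - [-1,-48,-3]
    - [-1,-48,-3]
    - [-1,-48,-3]
  spin: [0,0,0,0,0,0,0,0]

```text
clock: 14.47
position: [0.5418, -0.0655, 0.2641]
ee_rot: [-0.028, 1.0, -0.0, -0.001]
contact_force: [1.1, 1.5, -0.1]
gripper_width: 0.0002
finger_force: 0.0
```

Run:
```python
from h import *
where();go([.558,-.2535,.1],np.load('punch.npy')[2])
```

```text
t 14.47 punch-frame mm [-100.4   43.   264.1] F [ 1.1  1.5 -0.1] w 0.0002 grip 0.0 q7 [-0.41  0.14  0.5   1.65 -0.07  1.37  1.73]
slide [ -0.59 -18.87  16.4 ] spin -0.0
```

play_rows:
  gripper: [0.3,0.3,0.3,0.3,0.3,0.3,0.3,0.3]
  slide:
    - [-0.6,-18.9,0]
    - [-0.6,-18.9,0]
    - [-0.6,-18.9,4]
    - [-0.6,-18.9,8]
    - [-0.6,-18.9,12]
    - [-0.6,-18.9,16.4]
    - [-0.6,-18.9,16.4]
    - [-0.6,-18.9,16.4]
  spin: [0,0,0,0,0,0,0,0]

```text
clock: 15.13
position: [0.5537, -0.2518, 0.0924]
ee_rot: [-0.027, 1.0, 0.001, -0.007]
contact_force: [-1.4, 0.3, -1.2]
gripper_width: 0.0556
finger_force: 0.0
```

Run:
```python
from h import *
where();go([.558,-.2535,.004],np.load('punch.npy')[2])
```

```text
t 15.13 punch-frame mm [-287.1   41.9   92.4] F [-1.4  0.3 -1.2] w 0.0556 grip 0.0 q7 [-0.09  0.46  0.57  1.68 -0.27  1.1   2.18]
slide [-0.54 -0.22  8.83] spin -0.2
```

play_rows:
  gripper: [0.3,0.3,0.3,0.3,0.3,0.3,0.3,0.3]
  slide:
    - [0,0,0]
    - [0,0,0]
    - [0,0,2]
    - [0,0,4]
    - [0,0,6]
    - [0,0,6]
    - [0,0,6]
    - [0,0,6]
  spin: [0,0,0,0,0,0,0,0]

```text
clock: 15.8
position: [0.5612, -0.2519, 0.0443]
ee_rot: [-0.029, 1.0, -0.0, 0.002]
contact_force: [1.2, 0.1, -0.6]
gripper_width: 0.0555
finger_force: 0.0
```

Run:
```python
from h import *
where();go([.558,-.2535,.004],np.load('punch.npy')[2])
```

```text
t 15.8 punch-frame mm [-287.7   34.4   44.3] F [ 1.2  0.1 -0.6] w 0.0555 grip 0.0 q7 [-0.07  0.52  0.54  1.71 -0.31  0.99  2.21]
slide [ 0.34 -0.13  4.03] spin -0.0
```

play_rows:
  gripper: [0.3,0.3,0.3,0.3,-1,-1,-1,-1]
  slide:
    - [0.2,-0.1,1.5]
    - [0.2,-0.1,3]
    - [0.2,-0.1,4]
    - [0.2,-0.1,4]
    - [0.2,-0.1,4]
    - [0.2,-0.1,4]
    - [0.2,-0.1,4]
    - [0.2,-0.1,4]
  spin: [0,0,0,0,0,0,0,0]
  newtons: 30

```text
clock: 16.47
position: [0.5586, -0.2532, 0.0031]
ee_rot: [-0.028, 1.0, -0.0, 0.001]
contact_force: [-1.5, 1.6, 6.8]
gripper_width: 0.0322
finger_force: 30.0
```

Run:
```python
from h import *
where();go(P2W([-125,-66,60]),np.load('punch.npy')[2])
```

```text
t 16.47 punch-frame mm [-288.8   37.1    3.1] F [-1.5  1.6  6.8] w 0.0322 grip 30.029301345348358 q7 [-0.05  0.58  0.52  1.73 -0.34  0.92  2.23]
slide [-10.31  16.39  -5.67] spin -0.0
```

play_rows:
  gripper: [-1,-1,-1,-1,-1,-1,-1,-1]
  slide:
    - [0,0,-2]
    - [0,0,-5.7]
    - [-5,8,-5.7]
    - [-10.3,16.4,-5.7]
    - [-10.3,16.4,-5.7]
    - [-10.3,16.4,-5.7]
    - [-10.3,16.4,-5.7]
    - [-10.3,16.4,-5.7]
  spin: [0,0,0,0,0,0,0,0]

```text
clock: 17.13
position: [0.6543, -0.0744, 0.0589]
ee_rot: [-0.033, 0.999, 0.002, 0.001]
contact_force: [0.0, 1.0, 0.2]
gripper_width: 0.0324
finger_force: 30.0
```

play_rows:
  gripper: [-1,-1,-1,-1,-1,-1,-1,-1]
  slide:
    - [0,0,0]
    - [0,0,0]
    - [0,0,0]
    - [0,0,0]
    - [0,0,0]
    - [0,0,0]
    - [0,0,0]
    - [0,0,0]
  spin: [0,0,0,0,0,0,0,0]

```text
clock: 17.8
position: [0.6511, -0.0835, 0.0587]
ee_rot: [-0.028, 1.0, 0.0, 0.0]
contact_force: [0.3, -0.0, -0.5]
gripper_width: 0.0323
finger_force: 30.0
```

Run:
```python
from h import *
where();go(P2W([-125,-66,15]),np.load('punch.npy')[2])
s=snap('side','side3');a=cv2.imread('pics/side3.png')[120:320,240:440];cv2.imwrite('pics/side3c.png',cv2.resize(a,None,fx=3,fy=3,interpolation=2))
```

```text
t 17.8 punch-frame mm [-124.7  -65.    58.7] F [ 0.3 -0.  -0.5] w 0.0323 grip 29.999066591262817 q7 [-0.31  0.58  0.5   1.58 -0.31  1.06  1.9 ]
slide [-0.1  -0.03  4.37] spin -0.1
```

View pics/side3c.png

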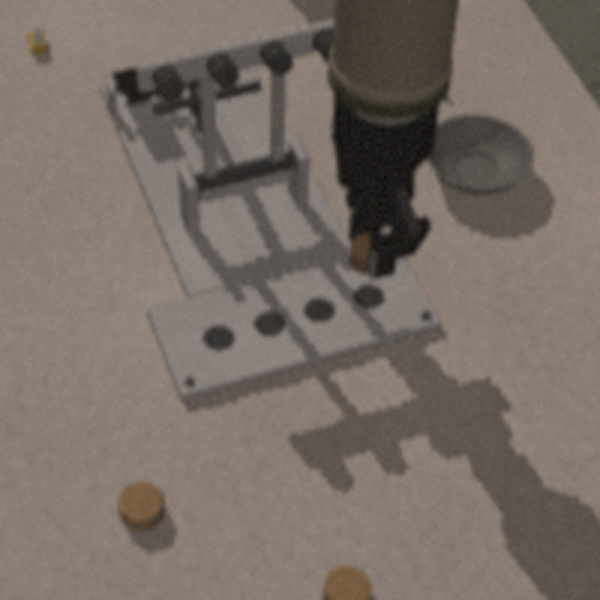

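The arm is hooked and up, all four die marks are visible, and the gripped blank is at (360,250), above die1 at (370,297). Lower and release.

play_rows:
  gripper: [-1,-1,-1,-1,-1,-1,0.1,0.1]
  slide:
    - [-0.1,0,2]
    - [-0.1,0,3.2]
    - [-0.1,0,3.8]
    - [-0.1,0,4.3]
    - [-0.1,0,4.3]
    - [-0.1,0,4.3]
    - [-0.1,0,4.3]
    - [-0.1,0,4.3]
  spin: [0,0,0,0,0,0,0,0]

```text
clock: 18.52
position: [0.6527, -0.0833, 0.0164]
ee_rot: [-0.028, 1.0, 0.0, 0.001]
contact_force: [0.3, -0.2, -0.1]
gripper_width: 0.0466
finger_force: 0.0
```

play_rows:
  gripper: [0.1,0.1,0.1,0.1,0.1,0.1,0.1,0.1]
  slide:
    - [0,0,0]
    - [0,0,-1]
    - [0,0,-3]
    - [0,0,-6]
    - [0,0,-8]
    - [0,-8,-8]
    - [0,-14,-8]
    - [0,-14,-8]
  spin: [0,0,0,0,0,0,0,0]

```text
clock: 19.18
position: [0.66, -0.2087, 0.0976]
ee_rot: [-0.03, 1.0, -0.0, 0.001]
contact_force: [0.5, -0.4, 0.0]
gripper_width: 0.0466
finger_force: 0.0
```

Run:
```python
from h import *
where();blanks();print(P2W([-125,-66,10]));go([.5483,-.331,.08],np.load('punch.npy')[2])
```

```text
t 19.18 punch-frame mm [-250.2  -66.7   97.6] F [ 0.5 -0.4  0. ] w 0.0466 grip 0.0 q7 [-0.12  0.62  0.53  1.44 -0.33  1.17  2.08]
top 143 ctr [ 0.6513 -0.0837  0.0282]
top 153 ctr [ 0.548  -0.3315  0.0192]
top 157 ctr [ 0.4249 -0.2252  0.0196]
top 161 ctr [ 0.4221 -0.3437  0.0193]
top 4464 ctr [ 0.1582 -0.6606  0.0149]
top 191 ctr [ 0.1024 -0.0768  0.0153]
side 91 ctr [ 0.6532 -0.0847  0.0287]
side 164 ctr [ 0.4253 -0.2258  0.0182]
side 189 ctr [ 0.5482 -0.3315  0.018 ]
side 212 ctr [ 0.4228 -0.3448  0.0173]
[ 0.65210279 -0.08376912  0.01      ]
slide [ 11.39 -10.73   1.8 ] spin -0.6
```

Blank A is within 1–2 mm of die1. Next is B.

play_rows:
  gripper: [0.3,0.3,0.3,0.3,0.3,0.3,0.3,0.3]
  slide:
    - [11.4,-10.7,1.8]
    - [11.4,-10.7,1.8]
    - [11.4,-10.7,1.8]
    - [11.4,-10.7,1.8]
    - [11.4,-10.7,4]
    - [11.4,-10.7,5]
    - [11.4,-10.7,5]
    - [11.4,-10.7,5]
  spin: [-0.3,-0.3,-0.3,-0.3,-0.3,-0.3,-0.3,-0.3]

```text
clock: 19.95
position: [0.5523, -0.3201, 0.0459]
ee_rot: [-0.032, 0.999, 0.0, -0.0]
contact_force: [0.6, 0.1, 0.8]
gripper_width: 0.0556
finger_force: 0.0
```

Run:
```python
from h import *
where();go([.548,-.3315,.004],np.load('punch.npy')[2])
```

```text
t 19.95 punch-frame mm [-355.2   47.2   45.9] F [0.6 0.1 0.8] w 0.0556 grip 0.0 q7 [ 0.04  0.57  0.55  1.64 -0.33  1.03  2.33]
slide [ 0.5  -1.11  4.19] spin 0.4
```

play_rows:
  gripper: [0.3,0.3,0.3,0.3,0.3,0.3,0.3,0.3]
  slide:
    - [0,0,0]
    - [0,0,0]
    - [0,0,0]
    - [0,0,0.5]
    - [0,0,0.5]
    - [0,0,0.5]
    - [0,0,0.5]
    - [0,0,0.5]
  spin: [0,0,0,0,0,0,0,0]

```text
clock: 20.62
position: [0.5515, -0.3214, 0.0407]
ee_rot: [-0.031, 1.0, 0.0, -0.0]
contact_force: [-1.0, 0.0, 0.1]
gripper_width: 0.0557
finger_force: 0.0
```

Run:
```python
from h import *
where();go([.548,-.3315,.004],np.load('punch.npy')[2])
```

```text
t 20.62 punch-frame mm [-356.4   48.1   40.7] F [-1.   0.   0.1] w 0.0557 grip 0.0 q7 [ 0.05  0.58  0.54  1.64 -0.34  1.02  2.33]
slide [ 0.41 -0.99  3.67] spin 0.2
```

play_rows:
  gripper: [0.3,0.3,0.3,0.3,0.3,0.3,-1,-1]
  slide:
    - [0.4,-1.0,0]
    - [0.4,-1.0,1]
    - [0.4,-1.0,2.2]
    - [0.4,-1.0,3.2]
    - [0.4,-1.0,3.6]
    - [0.4,-1.0,3.6]
    - [0.4,-1.0,3.6]
    - [0.4,-1.0,3.6]
  spin: [0.2,0.2,0.2,0.2,0.2,0.2,0.2,0.2]

```text
clock: 21.28
position: [0.5484, -0.3317, 0.005]
ee_rot: [-0.029, 1.0, -0.0, 0.0]
contact_force: [-3.3, 1.9, 14.9]
gripper_width: 0.0325
finger_force: 30.0
```

play_rows:
  gripper: [-1,-1,-1,-1,-1,-1,-1,-1]
  slide:
    - [0,0,0]
    - [0,0,0]
    - [0,0,0]
    - [0,0,0]
    - [0,0,-2]
    - [0,0,-5]
    - [0,0,-6]
    - [0,0,-6]
  spin: [0,0,0,0,0,0,0,0]

```text
clock: 21.95
position: [0.5498, -0.3327, 0.0679]
ee_rot: [-0.029, 1.0, -0.001, 0.002]
contact_force: [0.0, -0.9, -0.2]
gripper_width: 0.0325
finger_force: 29.9
```

Run:
```python
from h import *
where();go(P2W([-125,-22,60]),np.load('punch.npy')[2])
```

```text
t 21.95 punch-frame mm [-367.6   50.5   67.9] F [ 0.  -0.9 -0.2] w 0.0325 grip 29.882622957229614 q7 [ 0.05  0.55  0.56  1.62 -0.32  1.06  2.33]
slide [-7.27 24.26  0.77] spin 0.0
```

play_rows:
  gripper: [-1,-1,-1,-1,-1,-1,-1,-1]
  slide:
    - [-7.3,24.2,0]
    - [-7.3,24.2,0]
    - [-7.3,24.2,0]
    - [-7.3,24.2,0]
    - [-7.3,24.2,0]
    - [-7.3,24.2,0]
    - [-7.3,24.2,0]
    - [-7.3,24.2,0]
  spin: [0,0,0,0,0,0,0,0]

```text
clock: 22.62
position: [0.6072, -0.0813, 0.0636]
ee_rot: [-0.032, 0.999, 0.001, -0.0]
contact_force: [0.4, -1.1, 0.7]
gripper_width: 0.0325
finger_force: 29.9
```

play_rows:
  gripper: [-1,-1,-1,-1,-1,-1,-1,-1]
  slide:
    - [0,0,0]
    - [0,0,0]
    - [0,0,0]
    - [0,0,0]
    - [0,0,0]
    - [0,0,0]
    - [0,0,0]
    - [0,0,0]
  spin: [0,0,0,0,0,0,0,0]

```text
clock: 23.28
position: [0.6069, -0.0859, 0.0647]
ee_rot: [-0.029, 1.0, 0.0, 0.0]
contact_force: [-0.6, 0.7, 0.2]
gripper_width: 0.0321
finger_force: 29.9
```

Run:
```python
from h import *
where();go(P2W([-125,-22,16]),np.load('punch.npy')[2])
```

```text
t 23.28 punch-frame mm [-124.5  -20.7   64.7] F [-0.6  0.7  0.2] w 0.0321 grip 29.940624833106995 q7 [-0.34  0.49  0.52  1.7  -0.27  1.03  1.9 ]
slide [-0.13 -0.05  4.87] spin 0.0
```

play_rows:
  gripper: [-1,-1,-1,-1,-1,-1,0.1,0.1]
  slide:
    - [-0.1,-0.1,2]
    - [-0.1,-0.1,3.5]
    - [-0.1,-0.1,4.3]
    - [-0.1,-0.1,4.8]
    - [-0.1,-0.1,4.8]
    - [-0.1,-0.1,4.8]
    - [-0.1,-0.1,4.8]
    - [-0.1,-0.1,4.8]
  spin: [0,0,0,0,0,0,0,0]

```text
clock: 23.95
position: [0.6085, -0.0867, 0.0175]
ee_rot: [-0.029, 1.0, 0.0, 0.001]
contact_force: [0.3, -0.2, -0.3]
gripper_width: 0.047
finger_force: 0.0
```

play_rows:
  gripper: [0.1,0.1,0.1,0.1,0.1,0.1,0.1,0.1]
  slide:
    - [0,0,0]
    - [0,0,-1]
    - [0,0,-3]
    - [0,0,-6]
    - [0,0,-8]
    - [6,-6,-8]
    - [10,-10,-8]
    - [10,-10,-8]
  spin: [0,0,0,0,0,0,0,0]

```text
clock: 24.62
position: [0.5243, -0.1809, 0.098]
ee_rot: [-0.03, 1.0, -0.0, 0.001]
contact_force: [-0.1, -1.0, -0.5]
gripper_width: 0.0467
finger_force: 0.0
```

Run:
```python
from h import *
where();blanks();print(P2W([-125,-22,10]));go([.425,-.2255,.08],np.load('punch.npy')[2])
```

```text
t 24.62 punch-frame mm [-214.6   67.2   98. ] F [-0.1 -1.  -0.5] w 0.0467 grip 0.0 q7 [-0.25  0.32  0.59  1.83 -0.21  1.04  2.05]
top 141 ctr [ 0.6515 -0.0836  0.0294]
top 150 ctr [ 0.6083 -0.0861  0.0294]
top 159 ctr [ 0.4223 -0.344   0.0184]
top 3610 ctr [ 0.1582 -0.6654  0.0149]
side 88 ctr [ 0.653  -0.0836  0.0286]
side 114 ctr [ 0.6077 -0.0878  0.028 ]
side 157 ctr [ 0.4546 -0.2103  0.0178]
side 211 ctr [ 0.4225 -0.3449  0.0177]
[ 0.60817568 -0.08630071  0.01      ]
slide [ 9.73 -3.41  1.81] spin -0.5
```

Blank C has been knocked to (0.4546, −0.2103). I'll retarget.

Run:
```python
from h import *
go([.4546,-.2103,.05],np.load('punch.npy')[2])
```

```text
slide [ 6.69 -2.03  4.81] spin -0.5
```

play_rows:
  gripper: [0.3,0.3,0.3,0.3,0.3,0.3,0.3,0.3]
  slide:
    - [6.7,-2.0,0]
    - [6.7,-2.0,0]
    - [6.7,-2.0,0]
    - [6.7,-2.0,2]
    - [6.7,-2.0,4]
    - [6.7,-2.0,4.8]
    - [6.7,-2.0,4.8]
    - [6.7,-2.0,4.8]
  spin: [-0.5,-0.5,-0.5,-0.5,-0.5,-0.5,-0.5,-0.5]

```text
clock: 25.38
position: [0.4593, -0.2041, 0.0492]
ee_rot: [-0.034, 0.999, -0.0, -0.0]
contact_force: [-0.2, 0.2, 0.7]
gripper_width: 0.0553
finger_force: 0.0
```

Run:
```python
from h import *
where();go([.4546,-.2103,.006],np.load('punch.npy')[2]);blanks()
```

```text
t 25.38 punch-frame mm [-234.1  133.4   49.2] F [-0.2  0.2  0.7] w 0.0553 grip 0.0 q7 [-0.21  0.29  0.6   2.   -0.2   0.91  2.14]
slide [ 0.51 -0.58  4.32] spin 0.5
top 139 ctr [ 0.6516 -0.0836  0.0297]
top 149 ctr [ 0.6086 -0.0861  0.0304]
top 160 ctr [ 0.4218 -0.3438  0.0187]
top 3207 ctr [ 0.1583 -0.6709  0.0148]
side 92 ctr [ 0.652  -0.084   0.0278]
side 113 ctr [ 0.6084 -0.0885  0.0283]
side 109 ctr [ 0.4527 -0.2108  0.0177]
side 210 ctr [ 0.4228 -0.3445  0.0176]
```

play_rows:
  gripper: [0.3,0.3,0.3,0.3,0.3,0.3,-1,-1]
  slide:
    - [0.5,-0.6,0]
    - [0.5,-0.6,1]
    - [0.5,-0.6,2.5]
    - [0.5,-0.6,3.6]
    - [0.5,-0.6,4.2]
    - [0.5,-0.6,4.2]
    - [0.5,-0.6,4.2]
    - [0.5,-0.6,4.2]
  spin: [0.5,0.5,0.5,0.5,0.5,0.5,0.5,0.5]

```text
clock: 26.15
position: [0.4549, -0.2105, 0.0071]
ee_rot: [-0.029, 1.0, -0.0, 0.0]
contact_force: [-4.5, 1.5, 17.1]
gripper_width: 0.0326
finger_force: 27.8
```

play_rows:
  gripper: [-1,-1,-1,-1,-1,-1,-1,-1]
  slide:
    - [0,0,0]
    - [0,0,0]
    - [0,0,0]
    - [0,0,0]
    - [0,0,-2]
    - [0,0,-5]
    - [0,0,-6]
    - [0,0,-6]
  spin: [0,0,0,0,0,0,0,0]

```text
clock: 26.82
position: [0.4563, -0.2108, 0.0691]
ee_rot: [-0.029, 1.0, -0.0, 0.002]
contact_force: [-0.5, 0.3, -0.1]
gripper_width: 0.0329
finger_force: 29.9
```

Run:
```python
from h import *
where();go(P2W([-125,22,65]),np.load('punch.npy')[2])
```

```text
t 26.82 punch-frame mm [-240.5  136.8   69.1] F [-0.5  0.3 -0.1] w 0.0329 grip 29.914569854736328 q7 [-0.21  0.25  0.62  1.99 -0.18  0.95  2.13]
slide [-11.49  11.54   0.45] spin 0.1
```

play_rows:
  gripper: [-1,-1,-1,-1,-1,-1,-1,-1]
  slide:
    - [-11.5,11.5,0.2]
    - [-11.5,11.5,0.2]
    - [-11.5,11.5,0.2]
    - [-11.5,11.5,0.2]
    - [-11.5,11.5,0.2]
    - [-11.5,11.5,0.2]
    - [-11.5,11.5,0.2]
    - [-11.5,11.5,0.2]
  spin: [0,0,0,0,0,0,0,0]

```text
clock: 27.48
position: [0.5617, -0.0899, 0.064]
ee_rot: [-0.028, 1.0, -0.0, -0.001]
contact_force: [0.3, -0.3, -0.2]
gripper_width: 0.0318
finger_force: 29.9
```

Run:
```python
from h import *
where();go(P2W([-125,22,17]),np.load('punch.npy')[2])
```

```text
t 27.48 punch-frame mm [-125.9   24.6   64. ] F [ 0.3 -0.3 -0.2] w 0.0318 grip 29.93264615535736 q7 [-0.36  0.4   0.53  1.82 -0.24  0.99  1.89]
slide [-0.27  0.1   4.7 ] spin -0.0
```

play_rows:
  gripper: [-1,-1,-1,-1,-1,-1,0.1,0.1]
  slide:
    - [-0.1,0.1,1.5]
    - [-0.2,0.1,3.2]
    - [-0.2,0.1,4.2]
    - [-0.2,0.1,4.7]
    - [-0.2,0.1,4.7]
    - [-0.2,0.1,4.7]
    - [-0.2,0.1,4.7]
    - [-0.2,0.1,4.7]
  spin: [0,0,0,0,0,0,0,0]

```text
clock: 28.15
position: [0.5646, -0.088, 0.018]
ee_rot: [-0.029, 1.0, 0.0, 0.0]
contact_force: [-0.4, -0.1, -0.5]
gripper_width: 0.0466
finger_force: 0.0
```

play_rows:
  gripper: [0.1,0.1,0.1,0.1,0.1,0.1,0.1,0.1]
  slide:
    - [0,0,0]
    - [0,0,-1]
    - [0,0,-3]
    - [0,0,-6]
    - [0,0,-8]
    - [3,-4,-8]
    - [6,-8,-8]
    - [9,-12,-8]
  spin: [0,0,0,0,0,0,0,0]

```text
clock: 28.82
position: [0.4951, -0.1928, 0.099]
ee_rot: [-0.03, 1.0, -0.0, 0.001]
contact_force: [-0.1, -1.0, 0.4]
gripper_width: 0.0465
finger_force: 0.0
```

Run:
```python
from h import *
where();blanks();print(P2W([-125,22,10]));go([.4223,-.3443,.05],np.load('punch.npy')[2])
```

```text
t 28.82 punch-frame mm [-224.8   97.    99. ] F [-0.1 -1.   0.4] w 0.0465 grip 0.0 q7 [-0.25  0.27  0.61  1.89 -0.18  1.03  2.07]
top 142 ctr [ 0.6506 -0.0829  0.0293]
top 148 ctr [ 0.6079 -0.0865  0.03  ]
top 152 ctr [ 0.5631 -0.089   0.0291]
top 161 ctr [ 0.4223 -0.3435  0.0193]
top 3128 ctr [ 0.1585 -0.6699  0.0148]
side 91 ctr [ 0.6524 -0.084   0.0282]
side 116 ctr [ 0.6077 -0.0877  0.028 ]
side 114 ctr [ 0.5618 -0.0889  0.0282]
side 210 ctr [ 0.4222 -0.3445  0.0182]
[ 0.56424857 -0.08883231  0.01      ]
slide [  7.63 -14.22   4.91] spin -0.5
```

Three are placed. Last is blank D.

play_rows:
  gripper: [0.3,0.3,0.3,0.3,0.3,0.3,0.3,0.3]
  slide:
    - [7.6,-14.2,0]
    - [7.6,-14.2,0]
    - [7.6,-14.2,0]
    - [7.6,-14.2,0]
    - [7.6,-14.2,2]
    - [7.6,-14.2,4]
    - [7.6,-14.2,4.8]
    - [7.6,-14.2,4.8]
  spin: [-0.5,-0.5,-0.5,-0.5,-0.5,-0.5,-0.5,-0.5]

```text
clock: 29.58
position: [0.4272, -0.3371, 0.0485]
ee_rot: [-0.034, 0.999, 0.001, -0.001]
contact_force: [-0.5, 0.7, -0.9]
gripper_width: 0.0557
finger_force: 0.0
```

Run:
```python
from h import *
where();go([.4222,-.3441,.008],np.load('punch.npy')[2])
```

```text
t 29.58 punch-frame mm [-365.   173.1   48.5] F [-0.5  0.7 -0.9] w 0.0557 grip 0.0 q7 [ 0.03  0.39  0.65  1.9  -0.29  0.95  2.46]
slide [ 0.54 -0.67  4.05] spin 0.6
```

play_rows:
  gripper: [0.3,0.3,0.3,0.3,0.3,0.3,-1,-1]
  slide:
    - [0.5,-0.7,0]
    - [0.5,-0.7,1]
    - [0.5,-0.7,2.5]
    - [0.5,-0.7,3.5]
    - [0.5,-0.7,4.0]
    - [0.5,-0.7,4.0]
    - [0.5,-0.7,4.0]
    - [0.5,-0.7,4.0]
  spin: [0,0,0,0,0,0,0,0]

```text
clock: 30.25
position: [0.4238, -0.3457, 0.0103]
ee_rot: [-0.034, 0.999, -0.0, 0.0]
contact_force: [-3.0, 1.8, 13.5]
gripper_width: 0.0323
finger_force: 22.9
```

play_rows:
  gripper: [-1,-1,-1,-1,-1,-1,-1,-1]
  slide:
    - [0,0,0]
    - [0,0,0]
    - [0,0,0]
    - [0,0,0]
    - [0,0,-2]
    - [0,0,-5]
    - [0,0,-6]
    - [0,0,-6]
  spin: [0,0,0,0,0,0,0,0]

```text
clock: 30.92
position: [0.4251, -0.3465, 0.0724]
ee_rot: [-0.034, 0.999, -0.001, 0.002]
contact_force: [-0.2, 0.1, -0.2]
gripper_width: 0.0315
finger_force: 29.8
```

Run:
```python
from h import *
where();go(P2W([-125,66,67]),np.load('punch.npy')[2])
```

```text
t 30.92 punch-frame mm [-374.2  175.8   72.4] F [-0.2  0.1 -0.2] w 0.0315 grip 29.785992801189423 q7 [ 0.04  0.36  0.67  1.88 -0.27  0.99  2.46]
slide [-11.22  24.81   0.54] spin 0.6
```

play_rows:
  gripper: [-1,-1,-1,-1,-1,-1,-1,-1]
  slide:
    - [-11.2,24.8,0]
    - [-11.2,24.8,0]
    - [-11.2,24.8,0]
    - [-11.2,24.8,0]
    - [-11.2,24.8,0]
    - [-11.2,24.8,0]
    - [-11.2,24.8,0]
    - [-11.2,24.8,0]
  spin: [0.6,0.6,0.6,0.6,0.6,0.6,0.6,0.6]

```text
clock: 31.58
position: [0.52, -0.0838, 0.0687]
ee_rot: [-0.033, 0.999, 0.001, -0.0]
contact_force: [0.1, -0.6, 0.7]
gripper_width: 0.0319
finger_force: 29.8
```

Run:
```python
from h import *
where();go(P2W([-125,66,20]),np.load('punch.npy')[2]);blanks()
```

```text
t 31.58 punch-frame mm [-117.5   65.9   68.7] F [ 0.1 -0.6  0.7] w 0.0319 grip 29.836785793304443 q7 [-0.41  0.3   0.55  1.93 -0.19  0.97  1.87]
slide [ 0.02 -0.76  4.87] spin 0.4
top 3596 ctr [ 0.1581 -0.667   0.0149]
top 164 ctr [ 0.1033 -0.0779  0.0149]
side 91 ctr [ 0.6526 -0.0839  0.0276]
side 115 ctr [ 0.6084 -0.0872  0.0277]
side 114 ctr [ 0.5623 -0.09    0.0283]
```

play_rows:
  gripper: [-1,-1,-1,-1,-1,-1,-1,-1]
  slide:
    - [0,0,0.5]
    - [0,0,1]
    - [0,0,1]
    - [0,0,1]
    - [0,0,1]
    - [0,0,1]
    - [0,0,1]
    - [0,0,1]
  spin: [0,0,0,0,0,0,0,0]

```text
clock: 32.35
position: [0.5187, -0.0905, 0.0598]
ee_rot: [-0.028, 1.0, 0.0, 0.0]
contact_force: [0.4, 0.3, 0.3]
gripper_width: 0.0316
finger_force: 29.8
```

Run:
```python
from h import *
where();go(P2W([-125,66,20]),np.load('punch.npy')[2])
```

```text
t 32.35 punch-frame mm [-124.    67.6   59.8] F [0.4 0.3 0.3] w 0.0316 grip 29.838208258152008 q7 [-0.4   0.31  0.56  1.93 -0.2   0.95  1.88]
slide [-0.16 -0.1   3.98] spin -0.0
```

play_rows:
  gripper: [-1,-1,-1,-1,-1,-1,0.1,0.1]
  slide:
    - [-0.2,-0.1,1.5]
    - [-0.2,-0.1,2.5]
    - [-0.2,-0.1,3.5]
    - [-0.2,-0.1,4.0]
    - [-0.2,-0.1,4.0]
    - [-0.2,-0.1,4.0]
    - [-0.2,-0.1,4.0]
    - [-0.2,-0.1,4.0]
  spin: [0,0,0,0,0,0,0,0]

```text
clock: 33.02
position: [0.5208, -0.0912, 0.02]
ee_rot: [-0.028, 1.0, 0.0, 0.0]
contact_force: [-0.2, -1.3, -0.1]
gripper_width: 0.0471
finger_force: 0.0
```

play_rows:
  gripper: [0.1,0.1,0.1,0.1,0.1,0.1,0.1,0.1]
  slide:
    - [0,0,0]
    - [0,0,-1]
    - [0,0,-3]
    - [0,0,-6]
    - [0,0,-9]
    - [3,-4,-10]
    - [6,-8,-10]
    - [9,-12,-10]
  spin: [0,0,0,0,0,0,0,0]

```text
clock: 33.68
position: [0.4517, -0.1958, 0.1213]
ee_rot: [-0.029, 1.0, 0.0, 0.001]
contact_force: [0.8, -0.2, 0.7]
gripper_width: 0.0467
finger_force: 0.0
```

play_rows:
  gripper: [0.1,0.1,0.1,0.1,0.1,0.1,0.1,0.1]
  slide:
    - [0,-3,-3]
    - [0,-5,-5]
    - [0,-5,-5]
    - [0,-5,-5]
    - [0,-5,-5]
    - [0,-5,-5]
    - [0,-5,-5]
    - [0,-5,-5]
  spin: [0,0,0,0,0,0,0,0]

```text
clock: 34.35
position: [0.4546, -0.2437, 0.169]
ee_rot: [-0.029, 1.0, 0.0, -0.0]
contact_force: [0.7, 1.5, 0.0]
gripper_width: 0.0469
finger_force: 0.0
```

Run:
```python
from h import *
where();blanks();rocker();print(P2W([-125,66,10]))
snap('side','side4');a=cv2.imread('pics/side4.png')[120:270,250:410];cv2.imwrite('pics/side4c.png',cv2.resize(a,None,fx=4,fy=4,interpolation=2))
```

```text
t 34.35 punch-frame mm [-273.3  140.3  169. ] F [0.7 1.5 0. ] w 0.0469 grip 0.0 q7 [-0.24  0.15  0.7   1.86 -0.11  1.17  2.13]
top 141 ctr [ 0.6514 -0.0837  0.0291]
top 149 ctr [ 0.6072 -0.0853  0.0285]
top 152 ctr [ 0.5632 -0.088   0.029 ]
top 153 ctr [ 0.5176 -0.0916  0.0285]
top 1807 ctr [ 0.1371 -0.6821  0.0148]
top 230 ctr [ 0.1021 -0.0287  0.0154]
side 95 ctr [ 0.6516 -0.0838  0.0284]
side 114 ctr [ 0.6073 -0.0878  0.029 ]
side 116 ctr [ 0.5616 -0.09    0.0281]
side 66 ctr [ 0.525  -0.0926  0.0282]
top rocker slope z/x, n [-0.334 43.435] 239
handle-ish 99.6 67.3 126
handle-ish 98.8 67.4 25
[ 0.52032146 -0.0913639   0.01      ]
```

View pics/side4c.png

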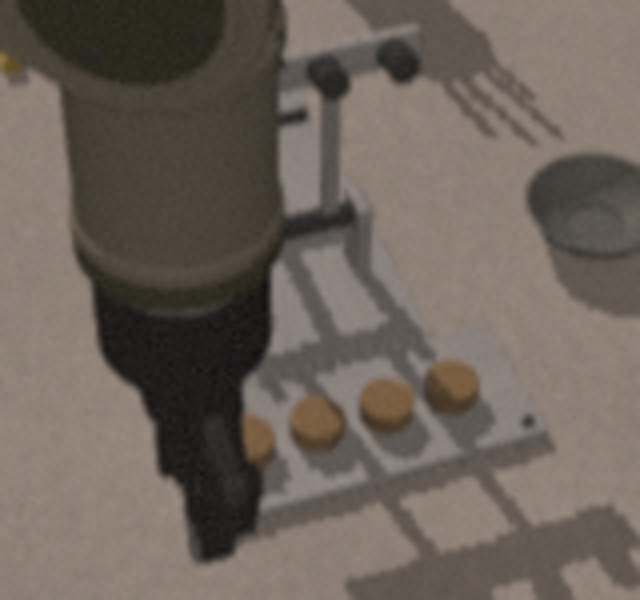

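The four blanks lie flat on the bed in a row, from (255,440) to (452,387). The arm is still up and the rocker is at safe. Handing in.

```bash
python3 -c "
from station import env
print(env.hand_in())"
```

```text
the job is handed in; nothing more can be done
None
```

Handed in, with no verdict returned: the arm was hooked, the rocker tipped back to safe, and the last pictures show all four blanks flat on their own die marks, about 3 mm or less off centre.

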